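# Clear the vice station into the slide-hatch store box and onto the rail

## Task

Tidy up after the vice job: lift the hatch of the grey store box out of its recess and slide it along its channels until the well is clear, put every black packing block lying on the table into the well, then slide the hatch back and let it down flush in its recess. Hang both aluminium jaw covers over the rail, astride the bar and lined up with it, before, after or in between. Leave the spanner, the screwdriver and the tape measure where they are.

Things in the scene. Friction and masses are not known exactly. Their poses are not given: they have to be found in the camera images.
- store_box: grey steel store box fixed to the table, 300 (y) x 150 x 128 mm high. Origin on the table under the centre of its square well; z up, y towards its parking deck. Well: open 114 x 114 mm, inner floor 6 mm above the table. Hatch seat: a ledge 90 mm above the table in a recess 138 x 138 mm, 10 mm deep. Upright end walls at y = -69 and 219 mm, 128 mm high.
- deck_mid (a point): where the hatch is parked: on the flat deck beside the well, surface 100 mm above the table, 140 mm along y of the box. Both along well and deck, at x = -69 and 69 mm of the box, runs an upright channel with a 9 mm inturned lip (underside 124, top 128 mm above the table; 120 mm clear between the lips) that keeps the hatch from coming out upwards
- hatch_grip (a point): centre of the hatch's handle bar, 14 mm thick (x), 70 long (y, the way it slides), 16 high (z). The hatch is a loose steel plate 130 x 130 x 8 mm, 0.45 kg; this point is 38 mm above its underside, over its middle, 128 mm above the table when seated. It slides once raised over 10 mm, meets the lips at 26 mm; 18 is best. 4 mm of play all round. Well is clear from y = 124 mm of the box, end stop 154.
- rail_mid (a point): middle of the fixed round bar, 14 mm in diameter, 220 mm long between its two posts, with its axis 170 mm above the table; y is along the bar, z up
- block_0_mid (a point): centre of one of up to three loose black steel packing blocks (may be absent), 28 (x) x 75 (y) x 25 (z, height) mm, 0.16 kg; this point lies 12.5 mm above its underside
- block_1_mid (a point): centre of one of up to three loose black steel packing blocks (may be absent), 28 (x) x 75 (y) x 25 (z, height) mm, 0.16 kg; this point lies 12.5 mm above its underside
- block_2_mid (a point): centre of one of up to three loose black steel packing blocks (may be absent), 28 (x) x 75 (y) x 25 (z, height) mm, 0.16 kg; this point lies 12.5 mm above its underside
- cover_0_mid (a point): centre of one of two loose bare aluminium slip-on vice jaw covers: an upside-down U of 5 mm plate, open below and at both ends, 60 mm long (x), 38 mm wide (y), 55 mm high (z), 0.15 kg, slot between the legs 28 mm wide and 50 mm deep; it stands on its legs. This point lies half-way up, 27.5 mm above the ends of the legs and 22.5 mm below the underside of its roof
- cover_1_mid (a point): centre of one of two loose bare aluminium slip-on vice jaw covers: an upside-down U of 5 mm plate, open below and at both ends, 60 mm long (x), 38 mm wide (y), 55 mm high (z), 0.15 kg, slot between the legs 28 mm wide and 50 mm deep; it stands on its legs. This point lies half-way up, 27.5 mm above the ends of the legs and 22.5 mm below the underside of its roof
- cover_0: the jaw cover that cover_0_mid is on; origin at the height of its leg ends
- cover_1: the jaw cover that cover_1_mid is on; origin at the height of its leg ends
- spanner: steel spanner lying along the right edge of the table, 27 x 186 x 8 mm: a bystander
- screwdriver_small: yellow screwdriver lying near the front of the table, 29 x 185 x 33 mm: a bystander
- tape_measure: yellow tape measure standing at the far left, 36 x 80 x 62 mm: a bystander
Not all that is in view belongs to the job. What is shaped like the part that bears block_2_mid but pink is not meant.

How it is judged (in metres and radians):
On the way, in this order (a step that is already met when the one before it is completed fails the run):
1. the hatch is lifted off its seat and slid along until the well is clear (y of hatch_grip in the frame of store_box between 0.124 and 0.16 m), for 0.2 s.
2. every block present is in the well, with the hatch still clear of it (x of block_0_mid in the frame of store_box between -0.06 and 0.06 m and y of block_0_mid in the frame of store_box between -0.06 and 0.06 m and z of block_0_mid in the frame of store_box between 0 and 0.085 m and x of block_1_mid in the frame of store_box between -0.06 and 0.06 m and y of block_1_mid in the frame of store_box between -0.06 and 0.06 m and z of block_1_mid in the frame of store_box between 0 and 0.085 m and x of block_2_mid in the frame of store_box between -0.06 and 0.06 m and y of block_2_mid in the frame of store_box between -0.06 and 0.06 m and z of block_2_mid in the frame of store_box between 0 and 0.085 m and y of hatch_grip in the frame of store_box above 0.12 m), for 0.2 s.
3. the hatch is back, seated in its recess (x of hatch_grip in the frame of store_box between -0.007 and 0.007 m and y of hatch_grip in the frame of store_box between -0.007 and 0.007 m and z of hatch_grip in the frame of store_box between 0.122 and 0.132 m and angle between hatch_grip's own z axis and vertical below 0.04 rad), for 0.2 s.
At the end, for the whole second after the job is handed in: Every block is in the well; the hatch is level in its recess (within 7 mm, handle point 122-132 mm high); both jaw covers hang at rest astride the bar (within 100 mm of its middle along it, 20 mm across, 5-30 mm below its axis), aligned to 0.3 rad, tilted under 0.4 rad (all of step 3 and x of block_0_mid in the frame of store_box between -0.06 and 0.06 m and y of block_0_mid in the frame of store_box between -0.06 and 0.06 m and z of block_0_mid in the frame of store_box between 0 and 0.085 m and x of block_1_mid in the frame of store_box between -0.06 and 0.06 m and y of block_1_mid in the frame of store_box between -0.06 and 0.06 m and z of block_1_mid in the frame of store_box between 0 and 0.085 m and x of block_2_mid in the frame of store_box between -0.06 and 0.06 m and y of block_2_mid in the frame of store_box between -0.06 and 0.06 m and z of block_2_mid in the frame of store_box between 0 and 0.085 m and x of cover_0_mid in the frame of rail_mid between -0.02 and 0.02 m and y of cover_0_mid in the frame of rail_mid between -0.1 and 0.1 m and z of cover_0_mid in the frame of rail_mid between -0.03 and -0.005 m and angle between the x axis of each of cover_0_mid, cover_1_mid and the y axis of rail_mid, either way round below 0.3 rad and angle between each of cover_0_mid, cover_1_mid's own z axis and vertical below 0.4 rad and angular speed of each of cover_0, cover_1 below 0.5 rad/s and x of cover_1_mid in the frame of rail_mid between -0.02 and 0.02 m and y of cover_1_mid in the frame of rail_mid between -0.1 and 0.1 m and z of cover_1_mid in the frame of rail_mid between -0.03 and -0.005 m); the robot touches nothing.
It fails at once if the spanner, the screwdriver or the tape measure is shifted by more than 50 mm (distance of any of spanner, screwdriver_small, tape_measure from where it was at the start of the episode above 0.05 m).
Of block_0, block_1, block_2 only 2 to 3 are there at a start; the rules pass over those that are not, and their reading is None.
At some moment in a run one of block_0, block_1, block_2 may be knocked a few centimetres aside while the robot is not near it.
Once in a run the grip may slacken for a moment while it holds something.
It also fails if it takes over 192 s, if anything falls off the work surface, if the arm or the gripper's body presses on something with over 40 N, if the wrist force passes 120 N, or if a joint passes its speed limit or range.

## Robot

A 6-joint arm with a two-finger parallel gripper is mounted at the origin on a cart in front of the work surface, level with it; the furniture and walls round the work are solid. World frame = base frame: x ahead of the robot, y to its left, z up, the work surface at z = 0. Lengths are in mm, angles in degrees, forces in N, time in s.
With the tool pointing down it reaches from about 275 to 825 mm from the base axis. Payload 5.2 kg.
Tool frame: the origin (TCP) lies where the fingers leave the gripper's body, on its centre line; the fingertips stand 84 mm ahead of it and the grasp point (between the pads) lies 65 mm ahead of it; z points along the fingers, y is the line along which they close (so a half turn about z gives the same grasp; the last joint's range is limited). The gripper opens to 93 mm and grips with 3 to 60 N. Pads are 15 mm wide; open, the fingers measure 128 mm over their backs; the gripper's body (75 mm by 188 mm) begins 65 mm behind the grasp point.
Start: joints at [-83.411, 14.817, 87.949, -0, 77.235, -11.62], TCP at [171.884, -522.457, 302.753] pointing down, gripper open.
Joint ranges: [-179.93, 179.93], [-52.35, 119.4], [10.71, 147.94], [-69.91, 249.91], [12.55, 155.21], [-178.61, 178.61]. Speed limits (degrees/s): [147.25, 147.25, 180, 180, 180, 180].

## Interface

Orientations are given as a 3x3 rotation matrix whose columns are the frame's x, y, z axes.
In Python, from rig import r gives the robot as it stands. The module is installed in compiled form; this text tells all that it offers.
- The arm moves only by the tool drive_tool, never from a script. Its arguments are lists of equal length, an entry for each row: "xyz": the shift along the tool's x, y, z normalised to -1 to 1, where 1 is 30 mm, a list of three; "dr": the turn, a rotation vector about the tool's x, y, z normalised to -1 to 1, where 1 is 0.1 rad, a list of three. In form: {"xyz": [[dx, dy, dz], ...], "dr": [[ax, ay, az], ...]}. A call has 1 to 10 rows; each row shifts and turns the commanded pose from where the row before left it, along the tool's axes as they then stand; what a row does not reach is not made up. A row lasts 1/8 s, in which the tool goes at most 62.5 mm and 10.7 degrees, less where a joint would pass 70% of its speed; a pose out of reach is approached as far as the arm can. A call with a number of a shift or a turn outside -1 to 1 is refused whole. A call with a gripper value outside its range is refused whole. "gripper" is the closure, from -1 (fully open) to 1 (shut), so that 0 is half open, set as the call begins (left out, the last holds). The fingers move at their own pace and stop on an object; "force" is the grip in N (left out, the last holds). Time passes only in rows, so rows that do not move let the fingers close. It gives the time, the measured TCP pose, the force, the opening and the grip force at its end, in the units of the state.
- r.sense(): the state, without advancing time (a new reading comes with each control period).
- r.capture(name): name is "side" or "top" or "wrist"; returns a dict with "color" (420x560x3 uint8, blue, green, red), "z_map" (420x560 float32, mm along the optical axis (not along the pixel's ray), 0 where there is no reading), "vertical_fov" (degrees; the focal length in pixels is half the picture's height over the tangent of half this angle, whatever the lens; pixels are square), "cx", "cy" (the principal point, pixels), "R" (3x3) and "t" (3): a world point X has camera coordinates R X + t; the wrist camera has in their place "hand_eye" (4x4, takes a point from camera to tool coordinates, whose origin is the TCP and whose axes are the flange's). Camera axes: x right, y down, z forward; pixel columns grow to the right and rows downward; lengths in mm; the calibration is good to about 2 mm. The wrist camera is an equidistant fisheye: a pixel r from the principal point sees the ray r / f radians off the axis. A picture is of the moment at which its call begins: read the wrist's pose just before it.
- r.finish_job(): hands the job in; it is judged then, once.
The state is a dict: "time_s": time; "joint_positions": joint angles; "qvel": joint speeds; "effort": joint torques, N m; "eef_pos": TCP position; "tcp_rot": TCP orientation; "force": force on the tool from outside, world axes, zero at the start; "wrist_torque": the same for the moment, N m; "finger_gap": finger opening in mm; "finger_force": force on a finger pad.
Only numpy, scipy, OpenCV 4.12 (cv2) and the standard library are available. Lean on these libraries where they do the work, as an engineer would, in place of code of your own. Each camera call takes 0.05 s, during which the arm holds its last target. There are 200 camera calls.

## Working session

There is one attempt and no reset: what is moved stays moved. The work goes in short steps, Python scripts to look and compute and a tool call to move; the robot and the scene stay as the last step left them, time stands still between calls to the robot, and variables do not carry over. Pictures are saved under pics/ and viewed, at most 14 in all, crops included, and the job is handed in when it is done.

Besides the shell and the picture viewer there is one more tool, called after "Call:" as name(argument=value, ...) on one line, values as JSON. drive_tool: Moves the arm, as the interface text tells. Scaled input: -1 to 1 covers 30 mm each way for a shift and 0.1 rad each way for a turn. Its arguments: {"type":"object","properties":{"xyz":{"type":"array","items":{"type":"array","items":{"type":"number","minimum":-1,"maximum":1}}},"dr":{"type":"array","items":{"type":"array","items":{"type":"number","minimum":-1,"maximum":1}}},"gripper":{"type":"number"},"force":{"type":"number"}},"required":["xyz","dr"]}

```bash
mkdir -p pics; cat > h.py <<'E'
import numpy as np, cv2
from rig import r
def K(c):
    H=c["color"].shape[0]; return H/2/np.tan(np.radians(c["vertical_fov"])/2)
def cloud(c):
    f=K(c); z=c["z_map"].astype(float); v,u=np.indices(z.shape)
    p=np.stack([(u-c["cx"])/f*z,(v-c["cy"])/f*z,z],-1)
    w=(p-np.array(c["t"]))@np.array(c["R"]); w[z<=0]=np.nan
    return w
def proj(c,X):
    f=K(c); p=np.array(c["R"])@np.array(X,float)+np.array(c["t"]); return p[0]/p[2]*f+c["cx"],p[1]/p[2]*f+c["cy"]
E
python3 - <<'E'
from h import *
print({k:np.round(v,3).tolist() if not isinstance(v,(int,float)) else v for k,v in r.sense().items()})
for n in("top","side"):
    c=r.capture(n); np.save(f"pics/{n}0.npy",c,allow_pickle=True); cv2.imwrite(f"pics/{n}0.png",c["color"])
    R=np.array(c["R"]);print(n,c["vertical_fov"],(-R.T@np.array(c["t"])).round(),R.round(2).tolist())
E
```

```text
{'time_s': 0.0, 'joint_positions': [-83.412, 14.858, 88.011, 0.001, 77.233, -11.62], 'qvel': [0.07, 0.035, -0.001, -0.016, 0.018, -0.023], 'effort': [-0.002, -43.731, -28.4, 0.072, 0.041, -0.0], 'eef_pos': [171.836, -522.058, 301.929], 'tcp_rot': [[0.95, 0.312, -0.0], [0.312, -0.95, 0.002], [0.0, -0.002, -1.0]], 'force': [-0.075, 0.504, 0.163], 'wrist_torque': [0.027, 0.017, -0.03], 'finger_force': 0.0, 'finger_gap': 92.9334783422664}
top 49.691710409408905 [ 287.  -53. 1506.] [[0.02, -1.0, -0.0], [-0.98, -0.02, -0.18], [0.18, 0.0, -0.98]]
side 42.13146530241161 [  386. -1343.   842.] [[1.0, -0.09, 0.01], [-0.04, -0.49, -0.87], [0.08, 0.87, -0.49]]
```

View pics/top0.png

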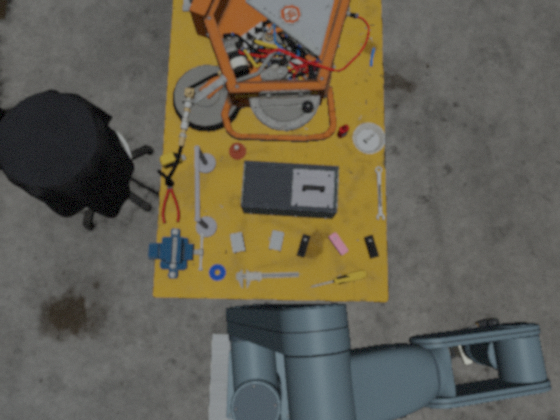

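View pics/side0.png

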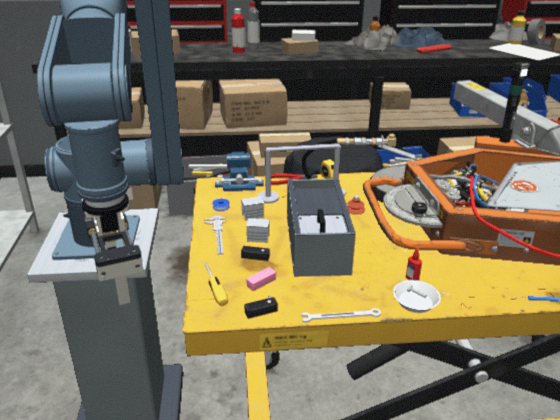

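Top view: black blocks at (304,244) and (371,246), with the pink decoy at (338,243). The covers are at (237,242) and (276,240), the hatch with its handle at (314,188), and the rail runs from (205,160) to (207,226). The side view agrees: blocks at (256,253) and (261,307), pink at (261,278). Lookalikes for a block are the pink one (338,243), the black pliers grips (168,178) and the handle bar (314,188). I choose the two loose black bars on the table.

```bash
cat > m.py <<'E'
from h import *
def blobs(c,zlo,zhi,xr,yr,mask=None,amin=15):
    w=cloud(c); m=(w[...,2]>zlo)&(w[...,2]<zhi)&(w[...,0]>xr[0])&(w[...,0]<xr[1])&(w[...,1]>yr[0])&(w[...,1]<yr[1])
    if mask is not None: m&=mask
    n,l,s,ce=cv2.connectedComponentsWithStats(m.astype(np.uint8),connectivity=4)
    out=[]
    for i in range(1,n):
        if s[i,4]<amin: continue
        p=w[l==i]; rc=cv2.minAreaRect(p[:,:2].astype(np.float32))
        out.append((ce[i].round(),s[i,4],np.round(rc[0],1),np.round(rc[1],1),round(rc[2],1),np.percentile(p[:,2],[10,50,90]).round(1),np.median(c["color"][l==i],0)))
    return out
E
python3 - <<'E'
from m import *
for n in("top","side"):
    c=np.load(f"pics/{n}0.npy",allow_pickle=True).item()
    print(n,"small")
    for b in blobs(c,15,35,(250,480),(-300,200)): print(*b)
    print("covers")
    for b in blobs(c,48,64,(250,480),(-300,250)): print(*b)
    print("boxrim")
    for b in blobs(c,118,140,(350,700),(-250,120)): print(*b)
    print("plate")
    for b in blobs(c,85,108,(350,700),(-250,120)): print(*b)
    print("rail")
    for b in blobs(c,155,190,(300,750),(60,350),amin=8): print(*b)
c=np.load("pics/top0.npy",allow_pickle=True).item()
cv2.imwrite("pics/crop0.png",cv2.resize(c["color"][130:290,150:400],None,fx=3.2,fy=3.2,interpolation=cv2.INTER_CUBIC)[:600])
E
```

```text
top small
[339. 244.] 199 [ 444.4 -240.4] [73.9 28.3] 35.1 [19.8 23.7 28.6] [141. 126. 173.]
[303. 246.] 196 [ 436.3 -126.1] [27.8 75. ] 74.1 [19.4 24.  28. ] [36.  49.  53.5]
[217. 272.] 115 [345.1 154.2] [48.5 46.2] 70.1 [15.8 18.4 21.5] [139.  74.  43.]
[347. 278.] 183 [ 333.7 -263.2] [27.  80.5] 15.1 [17.3 23.8 27.9] [ 52. 131. 151.]
covers
[276. 240.] 216 [448.1 -37.3] [37.6 59.9] 78.6 [51.6 55.4 58.5] [145. 144. 141.]
[237. 242.] 218 [439.1  88.5] [60.1 38.1] 12.4 [51.9 56.1 60.1] [145. 144. 141.]
boxrim
[290. 188.] 1133 [610.3 -76.6] [300.5 152.4] 87.4 [123.8 128.1 131.9] [66. 63. 60.]
[313. 188.] 105 [ 605.6 -149.3] [66.1 15. ] 86.3 [129.  134.7 137.8] [61. 58. 58.]
plate
[289. 186.] 3237 [617.4 -77. ] [289.  125.4] 88.0 [ 94.5  99.2 103.6] [69. 64. 60.]
[255. 209.] 41 [539.3  30.1] [91.3  2.1] 87.8 [ 87.   97.  105.6] [38. 41. 38.]
[305. 212.] 85 [ 533.2 -122.2] [201.5   3.2] 87.8 [ 86.4  96.7 106.9] [39. 40. 37.]
rail
[180. 149.] 149 [706.7 265. ] [18.1 88.6] 78.9 [159.9 170.6 175.9] [44. 79. 97.]
[197. 184.] 384 [602.6 204.4] [235.4  17.4] 4.0 [171.1 176.1 180.4] [129.  12
[... 438 characters left out ...]
 284.] 143 [ 331.1 -266.4] [26.1 73.7] 15.8 [17.7 23.7 28.3] [ 90. 222. 243.]
covers
[252. 202.] 164 [439.9  81.6] [59.7 48.8] 11.3 [51.  55.1 58. ] [236. 229. 223.]
[257. 223.] 200 [448.2 -44.6] [44.7 59.4] 80.8 [50.8 55.3 57.7] [236.  229.5 223. ]
boxrim
[319. 211.] 1105 [610.  -80.6] [313.  150.3] 87.6 [121.1 127.8 130.3] [105.  95.  88.]
[321. 219.] 121 [ 605.6 -157.9] [75.7 13.9] 87.5 [123.5 135.3 137.8] [43. 41. 40.]
plate
[319. 209.] 1949 [617.3 -59.2] [260.4 125.2] 88.1 [ 97.5 100.1 103.1] [106.  96.  89.]
[322. 244.] 506 [ 564.4 -182.1] [113.2 229.1] 38.9 [ 86.9  96.5 105.6] [81.  82.  75.5]
rail
[310. 147.] 498 [617.  229.7] [267.7  86.1] 2.6 [161.1 171.5 177.1] [132.  132.5 138.5]
```

View pics/crop0.png

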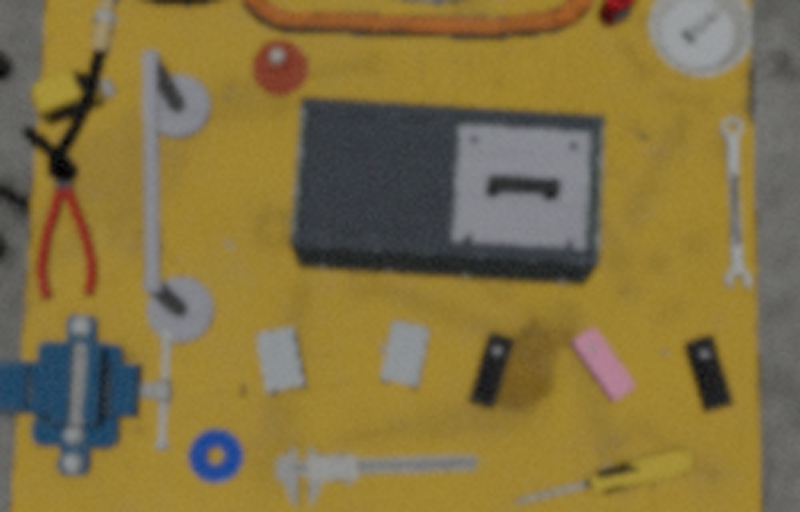

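The crop confirms two black blocks, at (491,370) and (708,373), and a pink one at (603,363), so the third black block is absent. The depth sizes match those given (75x28, 60x38, 300x150). Next I refine block B, the rail and the box yaw.

```bash
cat >> h.py <<'E'
def to(x,y,z,yaw):
    "grasp point target -> turn (rows of .1 rad) and the shift in tool axes AFTER the turn"
    s=r.sense(); R=np.array(s["tcp_rot"]); p=np.array(s["eef_pos"])
    a=np.radians(yaw); c,q=np.cos(a),np.sin(a)
    T=np.array([[c,q,0],[q,-c,0],[0,0,-1.]])
    rv=cv2.Rodrigues(R.T@T)[0].ravel()/.1
    d=T.T@(np.array([x,y,z+65])-p)/30
    d0=R.T@(np.array([x,y,z+65])-p)/30
    print("turn",rv.round(2),"shift after",d.round(2),"shift with present axes",d0.round(2),"t",round(s["time_s"],2),"gap",round(s["finger_gap"],1))
E
python3 - <<'E'
from m import *
for n in("top","side"):
    c=np.load(f"pics/{n}0.npy",allow_pickle=True).item()
    w=cloud(c)
    for b in blobs(c,15,35,(380,480),(-420,-290)): print(*b)
    for b in blobs(c,110,145,(590,625),(-200,-100),mask=c["color"].max(2)<90): print("bar",*b)
    m=(w[...,2]>172)&(w[...,2]<186)&(w[...,0]>510)&(w[...,0]<690)&(w[...,1]>150)&(w[...,1]<240)
    p=w[m]; print(n,"rail",np.polyfit(p[:,0],p[:,1],1),len(p),np.polyval(np.polyfit(p[:,0],p[:,1],1),602))
    m=(w[...,2]>165)&(w[...,2]<186)&(w[...,0]>450)&(w[...,0]<750)&(w[...,1]>180)&(w[...,1]<225)
    p=w[m];print(np.percentile(p[:,0],[0,2,98,100]))
to(606,-151,150,87.5)
E
```

```text
[372. 246.] 203 [ 438.  -349.3] [74.7 28.9] 16.7 [19.2 23.3 27.4] [35. 42. 46.]
bar [313. 188.] 105 [ 606.1 -148.5] [67.2 14.6] 87.4 [130.2 135.1 139.1] [56. 56. 56.]
top rail [6.26226260e-02 1.66690053e+02] 261 204.38887428782513
[485.11762662 489.14431079 714.77377595 720.23827995]
[261. 305.] 353 [ 438.1 -356.5] [75.9 34.1] 17.2 [18.3 24.  26.6] [54. 52. 51.]
bar [321. 220.] 126 [ 605.3 -157.9] [75.7 13.7] 87.7 [116.  134.7 137.8] [42. 40. 38.]
side rail [5.30489293e-02 1.63799597e+02] 165 195.7350523546871
[485.23734026 490.71807944 714.16666053 720.56795812]
turn [-1.000e-02 -1.000e-02 -1.209e+01] shift after [12.99 13.92  2.9 ] shift with present axes [17.61 -7.22  2.92] t 0.1 gap 92.9
```

Call:
drive_tool(xyz=[[0,0,0],[0,0,0],[0,0,0],[0,0,0],[0,0,0],[0,0,0],[0.5,0.5,0],[1,1,0],[1,1,0],[1,1,0]], dr=[[0,0,-1],[0,0,-1],[0,0,-1],[0,0,-1],[0,0,-1],[0,0,-1],[0,0,-1],[0,0,-1],[0,0,-1],[0,0,-1]], gripper=0, force=30)

```text
time_s: 1.35
eef_pos: [313.9, -477.8, 302.2]
tcp_rot: [[0.248, 0.969, -0.0], [0.969, -0.248, 0.001], [0.001, -0.001, -1.0]]
force: [0.3, -0.7, 0.2]
finger_gap: 46.5
finger_force: 0.0
```

```bash
python3 -c "
from h import *
to(606,-151,150,87.5)"
```

```text
turn [-0.   -0.01 -2.07] shift after [11.31  9.25  2.91] shift with present axes [12.96  6.74  2.91] t 1.35 gap 46.5
```

Call:
drive_tool(xyz=[[0.5,0.3,0],[1,0.8,0],[1,0.9,0],[1,0.9,0],[1,0.9,0],[1,0.9,0],[1,0.9,0],[1,0.9,0],[1,0.9,0],[1,0.9,0]], dr=[[0,0,-1],[0,0,-1],[0,0,0],[0,0,0],[0,0,0],[0,0,0],[0,0,0],[0,0,0],[0,0,0],[0,0,0]])

```text
time_s: 2.6
eef_pos: [582.7, -210.7, 302.2]
tcp_rot: [[0.053, 0.999, -0.001], [0.999, -0.053, 0.0], [0.0, -0.001, -1.0]]
force: [0.1, -0.9, -0.1]
finger_gap: 46.3
finger_force: 0.0
```

```bash
python3 -c "
from h import *
to(606,-151,180,87.5)
s=r.sense();c=r.capture('wrist');cv2.imwrite('pics/w1.png',c['color']);print(c['hand_eye'],c['vertical_fov'])"
```

```text
turn [-0.01 -0.   -0.09] shift after [2.02 0.69 1.91] shift with present axes [2.03 0.67 1.91] t 2.6 gap 46.3
[[-2.40771992e-04 -9.68908910e-01 -2.47417596e-01  6.84632485e+01]
 [ 9.99998371e-01  2.09247036e-04 -1.79256821e-03 -5.16611919e-01]
 [ 1.78860671e-03 -2.47417624e-01  9.68907281e-01 -8.15761833e+01]
 [ 0.00000000e+00  0.00000000e+00  0.00000000e+00  1.00000000e+00]] 65.70646984690485
```

View pics/w1.png

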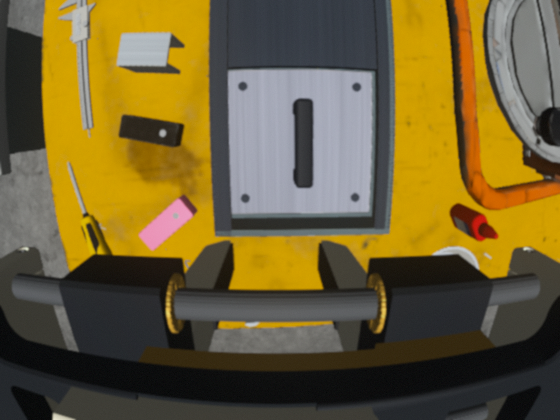

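The wrist view shows the hatch handle at about (304,142), aligned with the fingers, and the plate between (228,70) and (374,213). I'll cast the wrist-camera rays to check the handle.

```bash
cat >> h.py <<'E'
def wray(s,c,px,z):
    f=K(c); d=np.array(px,float)-[c["cx"],c["cy"]]; rr=np.hypot(*d); th=rr/f
    v=np.array([*(d/rr*np.sin(th)),np.cos(th)]); H=np.array(c["hand_eye"]); R=np.array(s["tcp_rot"])
    o=R@H[:3,3]+np.array(s["eef_pos"]); v=R@H[:3,:3]@v
    return o+v*(z-o[2])/v[2]
E
python3 - <<'E'
from h import *
s=r.sense();c=r.capture('wrist')
for px,z in [((304,99),136),((304,187),136),((228,70),98),((372,70),98),((232,213),98),((372,213),98),((216,233),128),((389,233),128)]: print(px,wray(s,c,px,z).round(1))
E
```

```text
(304, 99) [ 610.8 -115.7  136. ]
(304, 187) [ 608.  -183.5  136. ]
(228, 70) [549.5 -82.2  98. ]
(372, 70) [677.1 -85.8  98. ]
(232, 213) [ 544.7 -211.    98. ]
(372, 213) [ 674.5 -217.6   98. ]
(216, 233) [ 534.2 -220.   128. ]
(389, 233) [ 681.7 -228.   128. ]
```

Call:
drive_tool(xyz=[[1,0.4,0.4],[1,0.4,1],[0,0,1],[0,0,1],[0,0,0.24],[0,0,0],[0,0,0]], dr=[[0,0,0],[0,0,-0.1],[0,0,0],[0,0,0],[0,0,0],[0,0,0],[0,0,0]])

```text
time_s: 3.58
eef_pos: [609.7, -153.8, 195.1]
tcp_rot: [[0.043, 0.999, 0.002], [0.999, -0.043, -0.001], [-0.001, 0.002, -1.0]]
force: [0.0, 0.2, -0.0]
finger_gap: 46.3
finger_force: 0.0
```

```bash
python3 -c "
from h import *
to(608,-150,128,87.5)"
```

```text
turn [0.02 0.01 0.  ] shift after [ 0.12 -0.06  0.07] shift with present axes [ 0.12 -0.06  0.07] t 3.58 gap 46.3
```

Close, then lift 18 mm.

Call:
drive_tool(xyz=[[0.1,-0.05,0.05],[0,0,0],[0,0,0],[0,0,0],[0,0,0],[0,0,0]], dr=[[0,0,0],[0,0,0],[0,0,0],[0,0,0],[0,0,0],[0,0,0]], gripper=1, force=45)

```text
time_s: 4.32
eef_pos: [607.7, -150.0, 192.2]
tcp_rot: [[0.043, 0.999, -0.0], [0.999, -0.043, -0.0], [-0.0, -0.0, -1.0]]
force: [-1.2, 0.4, 1.2]
finger_gap: 13.8
finger_force: 45.0
```

Call:
drive_tool(xyz=[[0,0,-0.2],[0,0,-0.2],[0,0,-0.2],[0,0,0]], dr=[[0,0,0],[0,0,0],[0,0,0],[0,0,0]])

```text
time_s: 4.82
eef_pos: [608.1, -150.2, 210.6]
tcp_rot: [[0.043, 0.999, 0.001], [0.999, -0.043, -0.0], [-0.0, 0.001, -1.0]]
force: [-0.2, -0.4, -5.7]
finger_gap: 13.1
finger_force: 45.0
```

Call:
drive_tool(xyz=[[0.3,0,0],[0.5,0,0],[0.5,0,0],[0.6,0,0],[0.6,0,0],[0.6,0,0],[0.6,0,0],[0.5,0,0],[0.4,0,0],[0.05,0,0]], dr=[[0,0,0],[0,0,0],[0,0,0],[0,0,0],[0,0,0],[0,0,0],[0,0,0],[0,0,0],[0,0,0],[0,0,0]])

```text
time_s: 6.08
eef_pos: [613.8, -9.8, 210.0]
tcp_rot: [[0.042, 0.999, -0.0], [0.999, -0.042, 0.0], [0.0, -0.0, -1.0]]
force: [-0.3, -0.8, -5.6]
finger_gap: 13.6
finger_force: 45.0
```

Call:
drive_tool(xyz=[[0,0,0],[0,0,0.15],[0,0,0.1],[0,0,0]], dr=[[0,0,0],[0,0,0],[0,0,0],[0,0,0]])

```text
time_s: 6.58
eef_pos: [613.7, -11.1, 202.3]
tcp_rot: [[0.043, 0.999, -0.0], [0.999, -0.043, -0.0], [-0.0, -0.0, -1.0]]
force: [0.4, 0.1, -6.4]
finger_gap: 13.3
finger_force: 45.0
```

Call:
drive_tool(xyz=[[0,0,0.07],[0,0,0]], dr=[[0,0,0],[0,0,0]])

```text
time_s: 6.82
eef_pos: [613.7, -11.0, 202.2]
tcp_rot: [[0.043, 0.999, 0.001], [0.999, -0.043, -0.001], [-0.001, 0.001, -1.0]]
force: [-4.1, 0.4, 5.4]
finger_gap: 13.4
finger_force: 45.0
```

Call:
drive_tool(xyz=[[0,0,0],[0,0,0],[0,0,0],[0,0,-0.5],[0,0,-1],[0,0,-1]], dr=[[0,0,0],[0,0,0],[0,0,0],[0,0,0],[0,0,0],[0,0,0]], gripper=0)

```text
time_s: 7.58
eef_pos: [613.9, -10.7, 277.2]
tcp_rot: [[0.043, 0.999, 0.001], [0.999, -0.043, -0.0], [-0.0, 0.001, -1.0]]
force: [1.4, -0.1, 0.4]
finger_gap: 46.3
finger_force: 0.0
```

```bash
python3 - <<'E'
from m import *
c=r.capture("top")
for b in blobs(c,132,160,(550,660),(-120,60),mask=c["color"].max(2)<110): print("bar",*b)
for b in blobs(c,0,50,(540,680),(-230,-70)): print("well",*b)
for b in blobs(c,15,35,(380,480),(-420,-80)): print(*b)
to(436.3,-126.1,120,-16)
E
```

```text
well [312. 191.] 998 [ 617.1 -153. ] [113.2  97.9] 87.1 [ 2.5  6.8 21.6] [65. 60. 56.]
[338. 244.] 204 [ 444.8 -240.9] [74.1 30.1] 35.3 [18.4 23.3 27.6] [143. 129. 175.]
[304. 245.] 195 [ 436.2 -125.9] [27.8 74.4] 74.6 [20.2 24.2 28.3] [37. 49. 54.]
[372. 247.] 204 [ 437.9 -349.7] [74.5 29.5] 16.1 [19.1 23.4 27.9] [36.  45.  47.5]
turn [ 0.07 -0.06 18.07] shift after [-4.68  5.34  3.24] shift with present axes [-4.09 -5.83  3.19] t 7.62 gap 46.6
```

Call:
drive_tool(xyz=[[-0.5,-0.8,0],[-0.7,-1,0],[-0.7,-1,0],[-0.7,-1,0],[-0.7,-1,0],[-0.8,-1,0],[0,0,0],[0,0,0],[0,0,0],[0,0,0]], dr=[[0,0,0],[0,0,0],[0,0,0],[0,0,0],[0,0,0],[0,0,0],[0,0,1],[0,0,1],[0,0,1],[0,0,1]], gripper=-0.5)

```text
time_s: 8.88
eef_pos: [434.8, -126.3, 276.2]
tcp_rot: [[0.432, 0.902, 0.001], [0.902, -0.432, -0.001], [-0.0, 0.001, -1.0]]
force: [0.6, 0.3, -0.5]
finger_gap: 69.6
finger_force: 0.0
```

Call:
drive_tool(xyz=[[0,0,0.2],[0,0,0.3],[0,0,0.3],[0,0,0.3],[0,0,0.3],[0,0,0.3],[0,0,0.3],[0,0,0.3],[0,0,0.3],[0,0,0.3]], dr=[[0,0,1],[0,0,1],[0,0,1],[0,0,1],[0,0,1],[0,0,1],[0,0,1],[0,0,1],[0,0,1],[0,0,1]])

```text
time_s: 10.12
eef_pos: [435.0, -126.3, 188.8]
tcp_rot: [[0.992, 0.124, 0.001], [0.124, -0.992, -0.001], [0.001, 0.001, -1.0]]
force: [0.2, -0.4, -0.2]
finger_gap: 69.7
finger_force: 0.0
```

Call:
drive_tool(xyz=[[0,0,0],[0,0,0],[0,0,0],[0,0,0],[0,0,0],[0,0,0]], dr=[[0,0,1],[0,0,1],[0,0,1],[0,0,1],[0,0,0],[0,0,0]])

```text
time_s: 10.88
eef_pos: [434.8, -126.2, 188.8]
tcp_rot: [[0.964, -0.267, 0.001], [-0.267, -0.964, -0.0], [0.001, 0.0, -1.0]]
force: [-0.0, -1.0, 1.0]
finger_gap: 69.5
finger_force: 0.0
```

```bash
python3 - <<'E'
from h import *
to(436.3,-126.1,15,-15.7)
s=r.sense();c=r.capture('wrist');cv2.imwrite('pics/w2.png',c['color']);np.save('pics/w2.npy',[s,c],allow_pickle=True)
E
```

```text
turn [ 0.   -0.01  0.04] shift after [ 0.05 -0.02  3.63] shift with present axes [ 0.05 -0.02  3.63] t 10.88 gap 69.5
```

View pics/w2.png

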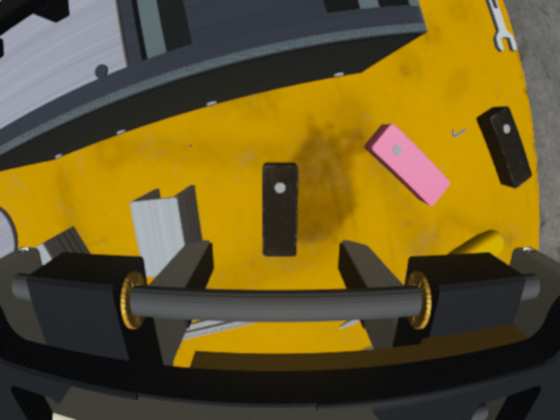

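The block is centred between the fingers: its top runs from (280,165) to (280,255) and is upright in the view.

Call:
drive_tool(xyz=[[0,0,0.8],[0,0,0.8],[0,0,0.8],[0,0,0.6],[0,0,0.35],[0,0,0],[0,0,0]], dr=[[0,0,0],[0,0,0],[0,0,0],[0,0,0],[0,0,0],[0,0,0],[0,0,0]])

```text
time_s: 11.8
eef_pos: [435.1, -126.3, 88.5]
tcp_rot: [[0.963, -0.269, 0.001], [-0.269, -0.963, -0.001], [0.001, 0.0, -1.0]]
force: [0.6, 0.1, -0.8]
finger_gap: 69.9
finger_force: 0.0
```

Call:
drive_tool(xyz=[[0,0,0],[0,0,0],[0,0,0],[0,0,0],[0,0,0],[0,0,0]], dr=[[0,0,0],[0,0,0],[0,0,0],[0,0,0],[0,0,0],[0,0,0]], gripper=1, force=40)

```text
time_s: 12.55
eef_pos: [434.7, -126.3, 88.1]
tcp_rot: [[0.963, -0.269, 0.0], [-0.269, -0.963, -0.0], [0.0, 0.0, -1.0]]
force: [-0.8, -1.6, 1.3]
finger_gap: 27.4
finger_force: 40.0
```

Call:
drive_tool(xyz=[[0,0,-0.5],[0,0,-1],[0,0,-1],[0,0,-1],[0,0,-1],[0,0,-1],[0,0,0]], dr=[[0,0,0],[0,0,0],[0,0,0],[0,0,-1],[0,0,-1],[0,0,-1],[0,0,-1]])

```text
time_s: 13.42
eef_pos: [435.5, -126.4, 255.1]
tcp_rot: [[0.991, 0.131, 0.004], [0.131, -0.991, -0.002], [0.004, 0.002, -1.0]]
force: [0.2, -0.1, -2.2]
finger_gap: 27.7
finger_force: 40.0
```

```bash
python3 - <<'E'
from h import *
to(591,-151,160,87.5)
E
```

```text
turn [ 4.000e-02 -1.000e-02 -1.396e+01] shift after [-0.59  5.21  1.  ] shift with present axes [5.03 1.49 1.02] t 13.43 gap 27.7
```

Call:
drive_tool(xyz=[[0.8,0.25,0],[1,0.3,0],[1,0.3,0],[1,0.3,0],[1,0.3,0],[0.2,0,0],[0,0,0],[0,0,0],[0,0,0],[0,0,0]], dr=[[0,0,0],[0,0,0],[0,0,0],[0,0,0],[0,0,0],[0,0,-1],[0,0,-1],[0,0,-1],[0,0,-1],[0,0,-1]])

```text
time_s: 14.68
eef_pos: [588.6, -149.8, 252.1]
tcp_rot: [[0.807, 0.59, -0.002], [0.59, -0.807, 0.001], [-0.001, -0.002, -1.0]]
force: [-0.2, -0.4, -2.3]
finger_gap: 27.5
finger_force: 40.0
```

Call:
drive_tool(xyz=[[0,0,0],[0,0,0],[0,0,0],[0,0,0],[0,0,0],[0,0,0],[0,0,0],[0,0,0],[0,0,0],[0,0,0]], dr=[[0,0,-1],[0,0,-1],[0,0,-1],[0,0,-1],[0,0,-1],[0,0,-1],[0,0,-1],[0,0,-1],[0,0,-1],[0,0,0]])

```text
time_s: 15.92
eef_pos: [588.6, -149.9, 252.3]
tcp_rot: [[0.044, 0.999, -0.001], [0.999, -0.044, 0.001], [0.001, -0.001, -1.0]]
force: [-0.5, 0.3, -1.3]
finger_gap: 27.6
finger_force: 40.0
```

```bash
python3 - <<'E'
from h import *
to(591,-152,75,87.5)
E
```

```text
turn [-0.01 -0.01 -0.  ] shift after [-0.07  0.08  3.74] shift with present axes [-0.07  0.09  3.74] t 15.93 gap 27.6
```

Call:
drive_tool(xyz=[[-0.1,0.15,0.6],[0,0,0.7],[0,0,0.7],[0,0,0.7],[0,0,0.7],[0,0,0.34],[0,0,0]], dr=[[0,0,0],[0,0,0],[0,0,0],[0,0,0],[0,0,0],[0,0,0],[0,0,0]])

```text
time_s: 16.8
eef_pos: [592.8, -153.2, 139.4]
tcp_rot: [[0.044, 0.999, -0.002], [0.999, -0.044, 0.001], [0.001, -0.002, -1.0]]
force: [0.8, 0.2, -1.8]
finger_gap: 27.8
finger_force: 40.0
```

Call:
drive_tool(xyz=[[0,0,0],[0,0,0],[0,0,0],[0,0,0],[0,0,-0.7],[0,0,-1],[0,0,-1],[0,0,-1],[0,0,0]], dr=[[0,0,0],[0,0,0],[0,0,0],[0,0,0],[0,0,0],[0,0,0],[0,0,0],[0,0,0],[0,0,0]], gripper=0.2)

```text
time_s: 17.92
eef_pos: [594.5, -153.8, 254.6]
tcp_rot: [[0.043, 0.999, 0.005], [0.999, -0.043, -0.002], [-0.002, 0.005, -1.0]]
force: [0.3, 0.3, 0.1]
finger_gap: 37.1
finger_force: 0.0
```

```bash
python3 - <<'E'
from m import *
c=r.capture("side")
for b in blobs(c,15,35,(380,480),(-420,-80)): print(*b)
c=r.capture("top")
for b in blobs(c,15,35,(380,480),(-420,-280)): print(*b)
to(438,-349.5,120,16.5)
s=r.sense();c=r.capture('wrist');cv2.imwrite('pics/w3.png',c['color'])
E
```

```text
[261. 277.] 278 [ 444.3 -247.4] [79.2 33.8] 32.0 [18.4 23.9 26. ] [213.5 179.  251. ]
[261. 305.] 353 [ 437.9 -356.5] [75.8 33.3] 18.0 [17.9 24.1 26.5] [53. 51. 50.]
[372. 246.] 202 [ 438.  -349.3] [73.9 29. ] 17.4 [19.1 23.2 27.3] [37.  43.5 47. ]
turn [-0.   0.  12.4] shift after [-6.81  4.81  2.21] shift with present axes [-6.76 -4.88  2.21] t 18.02 gap 37.0
```

View pics/w3.png

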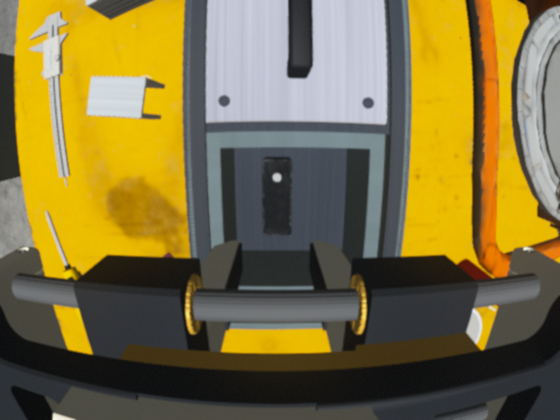

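Block A lies in the well at (277,195), with the hatch parked clear of it. Now block B.

Call:
drive_tool(xyz=[[-0.76,-0.58,0],[-1,-0.7,0],[-1,-0.7,0],[-1,-0.7,0],[-1,-0.7,0],[-1,-0.75,0],[-1,-0.75,0],[0,0,0],[0,0,0],[0,0,0]], dr=[[0,0,0],[0,0,0],[0,0,0],[0,0,0],[0,0,0],[0,0,0],[0,0,0],[0,0,1],[0,0,1],[0,0,1]], gripper=-0.5)

```text
time_s: 19.32
eef_pos: [437.7, -349.3, 249.9]
tcp_rot: [[0.34, 0.94, -0.002], [0.94, -0.34, 0.003], [0.002, -0.003, -1.0]]
force: [0.1, -0.1, 0.1]
finger_gap: 69.6
finger_force: 0.0
```

Call:
drive_tool(xyz=[[0,0,0.2],[0,0,0.3],[0,0,0.3],[0,0,0.3],[0,0,0.3],[0,0,0.3],[0,0,0.3],[0,0,0],[0,0,0],[0,0,0]], dr=[[0,0,1],[0,0,1],[0,0,1],[0,0,1],[0,0,1],[0,0,1],[0,0,1],[0,0,1],[0,0,1],[0,0,0.4]])

```text
time_s: 20.58
eef_pos: [437.7, -348.9, 189.9]
tcp_rot: [[0.959, 0.282, -0.002], [0.282, -0.959, 0.002], [-0.001, -0.003, -1.0]]
force: [-0.0, 0.1, -0.3]
finger_gap: 69.6
finger_force: 0.0
```

Call:
drive_tool(xyz=[[0,0,0],[0,0,0]], dr=[[0,0,0],[0,0,0]])

```text
time_s: 20.82
eef_pos: [438.1, -349.3, 190.9]
tcp_rot: [[0.959, 0.285, -0.001], [0.285, -0.959, 0.001], [-0.001, -0.001, -1.0]]
force: [-0.3, 1.2, -0.1]
finger_gap: 70.0
finger_force: 0.0
```

```bash
python3 - <<'E'
from h import *
to(438,-349.5,23,16.5)
s=r.sense();c=r.capture('wrist');cv2.imwrite('pics/w4.png',c['color'])
m=(c['color'].max(2)<75).astype(np.uint8); m[235:]=0
n,l,st,ce=cv2.connectedComponentsWithStats(m)
for i in range(1,n):
    if st[i,4]>400: 
        q=cv2.minAreaRect(np.argwhere(l==i)[:,::-1].astype(np.float32)); print(st[i],q,wray(s,c,q[0],25).round(1))
E
```

```text
turn [-0.01  0.01  0.01] shift after [-0.    0.01  3.43] shift with present axes [-0.    0.01  3.43] t 20.82 gap 70.0
[   0    0  196   69 8844] ((97.5, 34.0), (68.0, 195.0), 90.0) [ 546.4 -159.9   25. ]
[  0  91  22  62 829] ((10.499998092651367, 121.49998474121094), (20.999996185302734, 60.99999237060547), 0.0) [454.2 -75.7  25. ]
[ 266  168   34   67 2103] ((282.5, 201.0), (66.0, 33.0), 90.0) [ 450.7 -350.4   25. ]
```

Call:
drive_tool(xyz=[[0,0,0.8],[0,0,0.8],[0,0,0.8],[0,0,0.6],[0,0,0.42],[0,0,0],[0,0,0]], dr=[[0,0,0],[0,0,0],[0,0,0],[0,0,0],[0,0,0],[0,0,0],[0,0,0]])

```text
time_s: 21.75
eef_pos: [438.7, -350.0, 89.7]
tcp_rot: [[0.959, 0.284, 0.001], [0.284, -0.959, -0.001], [0.0, 0.001, -1.0]]
force: [-0.1, 0.3, -0.3]
finger_gap: 69.9
finger_force: 0.0
```

Call:
drive_tool(xyz=[[0,0,0],[0,0,0],[0,0,0],[0,0,0],[0,0,0],[0,0,0]], dr=[[0,0,0],[0,0,0],[0,0,0],[0,0,0],[0,0,0],[0,0,0]], gripper=1, force=40)

```text
time_s: 22.5
eef_pos: [438.5, -350.0, 89.3]
tcp_rot: [[0.959, 0.284, 0.0], [0.284, -0.959, -0.001], [0.0, 0.001, -1.0]]
force: [-0.4, -1.0, 0.3]
finger_gap: 27.6
finger_force: 40.0
```

Call:
drive_tool(xyz=[[0,0,-0.5],[0,0,-1],[0,0,-1],[0,0,-1],[0,0,-1],[0,0,-1],[0,0,0]], dr=[[0,0,0],[0,0,0],[0,0,0],[0,0,-1],[0,0,-1],[0,0,-1],[0,0,-1]])

```text
time_s: 23.38
eef_pos: [439.0, -350.2, 257.8]
tcp_rot: [[0.77, 0.637, 0.004], [0.637, -0.77, -0.004], [0.0, 0.005, -1.0]]
force: [0.5, -0.4, -1.4]
finger_gap: 27.5
finger_force: 40.0
```

```bash
python3 - <<'E'
from h import *
to(625,-152,160,87.5)
E
```

```text
turn [ 0.05  0.02 -8.36] shift after [6.87 5.91 1.09] shift with present axes [ 8.99 -1.14  1.09] t 23.38 gap 27.5
```

Call:
drive_tool(xyz=[[0.9,-0.12,0],[0.9,-0.12,0],[0.9,-0.12,0],[0.9,-0.12,0],[0.9,-0.12,0],[0.9,-0.11,0],[0.9,-0.11,0],[0.9,-0.11,0],[0.9,-0.11,0],[0.9,-0.11,0]], dr=[[0,0,0],[0,0,0],[0,0,0],[0,0,0],[0,0,0],[0,0,0],[0,0,0],[0,0,0],[0,0,0],[0,0,0]])

```text
time_s: 24.62
eef_pos: [625.2, -150.6, 254.7]
tcp_rot: [[0.773, 0.635, -0.001], [0.635, -0.773, 0.0], [-0.0, -0.001, -1.0]]
force: [0.6, 0.1, -1.2]
finger_gap: 27.6
finger_force: 40.0
```

Call:
drive_tool(xyz=[[0,0,0],[0,0,0],[0,0,0],[0,0,0],[0,0,0],[0,0,0],[0,0,0],[0,0,0],[0,0,0],[0,0,0]], dr=[[0,0,-1],[0,0,-1],[0,0,-1],[0,0,-1],[0,0,-1],[0,0,-1],[0,0,-1],[0,0,-1],[0,0,-0.3],[0,0,0]])

```text
time_s: 25.88
eef_pos: [624.9, -151.4, 254.5]
tcp_rot: [[0.054, 0.999, -0.0], [0.999, -0.054, 0.0], [0.0, -0.0, -1.0]]
force: [-0.4, 0.1, -1.1]
finger_gap: 27.6
finger_force: 40.0
```

```bash
python3 - <<'E'
from h import *
to(625,-152,76,87.5)
E
```

```text
turn [-0.   -0.   -0.11] shift after [-0.02  0.    3.78] shift with present axes [-0.02  0.    3.78] t 25.88 gap 27.6
```

Call:
drive_tool(xyz=[[0,0,0.6],[0,0,0.7],[0,0,0.7],[0,0,0.7],[0,0,0.7],[0,0,0.38],[0,0,0]], dr=[[0,0,-0.1],[0,0,0],[0,0,0],[0,0,0],[0,0,0],[0,0,0],[0,0,0]])

```text
time_s: 26.75
eef_pos: [624.3, -151.3, 139.2]
tcp_rot: [[0.043, 0.999, -0.003], [0.999, -0.043, 0.001], [0.001, -0.003, -1.0]]
force: [-0.9, 0.6, -1.2]
finger_gap: 27.7
finger_force: 40.0
```

Call:
drive_tool(xyz=[[0,0,0],[0,0,0],[0,0,0],[0,0,0],[0,0,-0.7],[0,0,-1],[0,0,-1],[0,0,-1],[0,0,0]], dr=[[0,0,0],[0,0,0],[0,0,0],[0,0,0],[0,0,0],[0,0,0],[0,0,0],[0,0,0],[0,0,0]], gripper=0.2)

```text
time_s: 27.88
eef_pos: [626.2, -152.0, 254.8]
tcp_rot: [[0.043, 0.999, 0.006], [0.999, -0.043, -0.002], [-0.002, 0.006, -1.0]]
force: [0.1, 0.6, 0.4]
finger_gap: 37.3
finger_force: 0.0
```

```bash
python3 - <<'E'
from m import *
s=r.sense();c=r.capture('wrist');cv2.imwrite('pics/w5.png',c['color'])
c=r.capture("top")
cv2.imwrite("pics/t5.png",cv2.resize(c["color"][130:290,150:400],None,fx=3.2,fy=3.2,interpolation=cv2.INTER_CUBIC))
to(613.7,-11,170,87.5)
E
```

```text
turn [-0.   -0.    0.01] shift after [ 4.66 -0.57  0.54] shift with present axes [ 4.66 -0.57  0.54] t 27.98 gap 37.4
```

View pics/w5.png

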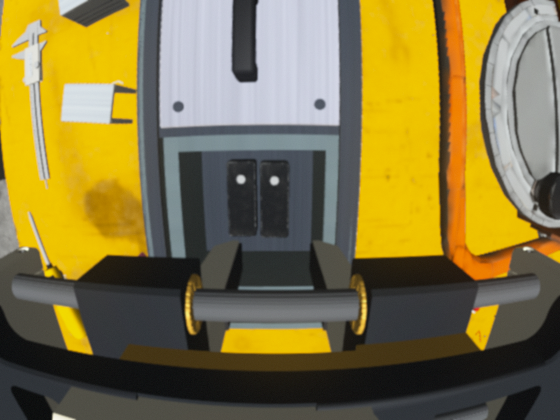

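View pics/t5.png

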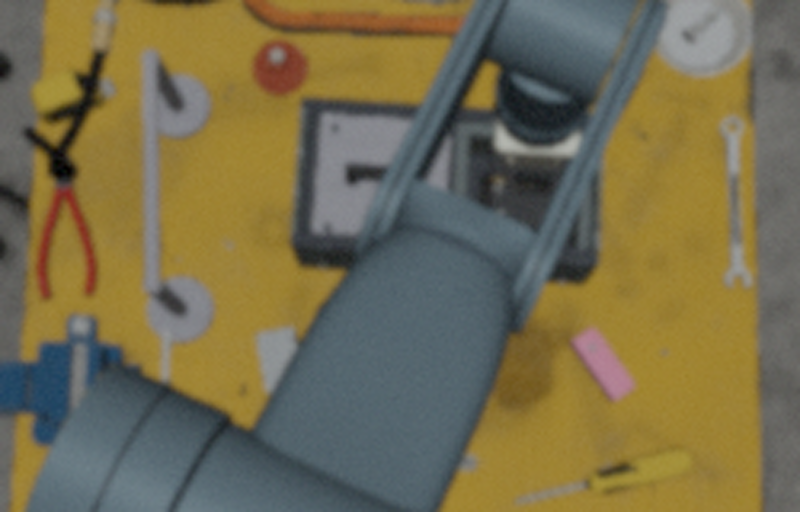

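Both blocks lie in the well, at (242,197) and (274,197). The top view shows no other black block on the table. Next I fetch the hatch back.

Call:
drive_tool(xyz=[[0.8,-0.1,0],[1,-0.12,0],[1,-0.12,0],[1,-0.12,0],[0.86,-0.1,0],[0,0,0],[0,0,0.7],[0,0,0.7],[0,0,0.3],[0,0,0]], dr=[[0,0,0],[0,0,0],[0,0,0],[0,0,0],[0,0,0],[0,0,0],[0,0,0],[0,0,0],[0,0,0],[0,0,0]], gripper=0)

```text
time_s: 29.22
eef_pos: [613.9, -11.5, 199.8]
tcp_rot: [[0.043, 0.999, -0.002], [0.999, -0.043, 0.0], [0.0, -0.002, -1.0]]
force: [0.0, -0.5, 0.8]
finger_gap: 46.5
finger_force: 0.0
```

Call:
drive_tool(xyz=[[0,0,0],[0,0,0],[0,0,0],[0,0,0],[0,0,0],[0,0,0]], dr=[[0,0,0],[0,0,0],[0,0,0],[0,0,0],[0,0,0],[0,0,0]], gripper=1, force=45)

```text
time_s: 29.98
eef_pos: [614.0, -11.2, 201.1]
tcp_rot: [[0.043, 0.999, -0.0], [0.999, -0.043, -0.0], [-0.0, -0.0, -1.0]]
force: [-3.8, 0.4, 5.5]
finger_gap: 13.5
finger_force: 45.0
```

Call:
drive_tool(xyz=[[0,0,-0.15],[0,0,-0.15],[0,0,0],[0,0,0]], dr=[[0,0,0],[0,0,0],[0,0,0],[0,0,0]])

```text
time_s: 30.48
eef_pos: [614.2, -11.2, 209.4]
tcp_rot: [[0.043, 0.999, -0.001], [0.999, -0.043, 0.0], [0.0, -0.001, -1.0]]
force: [0.3, 0.3, -6.0]
finger_gap: 13.5
finger_force: 45.0
```

```bash
python3 - <<'E'
from h import *
to(607.9,-150.1,146,87.5)
E
```

```text
turn [-0.01 -0.    0.01] shift after [-4.64 -0.01 -0.05] shift with present axes [-4.64 -0.01 -0.05] t 30.48 gap 13.5
```

Call:
drive_tool(xyz=[[-0.3,0,0],[-0.5,0,0],[-0.5,0,0],[-0.6,0,0],[-0.6,0,0],[-0.6,0,0],[-0.6,0,0],[-0.5,0,0],[-0.4,0,0],[-0.04,0,0]], dr=[[0,0,0],[0,0,0],[0,0,0],[0,0,0],[0,0,0],[0,0,0],[0,0,0],[0,0,0],[0,0,0],[0,0,0]])

```text
time_s: 31.72
eef_pos: [608.3, -151.2, 209.7]
tcp_rot: [[0.044, 0.999, 0.0], [0.999, -0.044, -0.0], [-0.0, 0.0, -1.0]]
force: [-0.1, -0.5, -5.7]
finger_gap: 13.7
finger_force: 45.0
```

Call:
drive_tool(xyz=[[0,0,0],[0,0,0.2],[0,0,0.2],[0,0,0.15],[0,0,0.05],[0,0,0]], dr=[[0,0,0],[0,0,0],[0,0,0],[0,0,0],[0,0,0],[0,0,0]])

```text
time_s: 32.48
eef_pos: [608.3, -150.2, 191.7]
tcp_rot: [[0.043, 0.999, -0.0], [0.999, -0.043, 0.0], [0.0, -0.0, -1.0]]
force: [-0.3, -0.5, -5.2]
finger_gap: 13.4
finger_force: 45.0
```

Call:
drive_tool(xyz=[[0,0,0.05],[0,0,0]], dr=[[0,0,0],[0,0,0]])

```text
time_s: 32.72
eef_pos: [608.6, -150.4, 191.1]
tcp_rot: [[0.043, 0.999, 0.001], [0.999, -0.043, -0.0], [-0.0, 0.001, -1.0]]
force: [-2.0, 0.4, 0.4]
finger_gap: 13.6
finger_force: 45.0
```

Call:
drive_tool(xyz=[[0,0,0],[0,0,0],[0,0,0],[0,0,0],[0,0,-0.5],[0,0,-1],[0,0,-1],[0,0,0]], dr=[[0,0,0],[0,0,0],[0,0,0],[0,0,0],[0,0,0],[0,0,0],[0,0,0],[0,0,0]], gripper=0)

```text
time_s: 33.72
eef_pos: [609.7, -150.8, 269.1]
tcp_rot: [[0.043, 0.999, 0.006], [0.999, -0.043, -0.003], [-0.002, 0.006, -1.0]]
force: [-0.2, 1.7, -0.5]
finger_gap: 46.7
finger_force: 0.0
```

```bash
python3 - <<'E'
from m import *
c=r.capture("side")
for b in blobs(c,110,150,(590,625),(-200,-100),mask=c["color"].max(2)<90): print("bar",*b)
w=cloud(c); m=(w[...,2]>85)&(w[...,2]<115)&(w[...,1]>-215)&(w[...,1]<-90)&(w[...,0]>545)&(w[...,0]<670)&(c["color"].min(2)>120)
p=w[m]; A=np.c_[p[:,:2],np.ones(len(p))]; print("plate",len(p),np.linalg.lstsq(A,p[:,2],rcond=None)[0],np.median(p,0))
for b in blobs(c,48,64,(250,480),(-300,250)): print(*b)
to(448.1,-37.3,170,-11)
E
```

```text
bar [321. 219.] 122 [ 605.6 -156.8] [77.6 14.1] 85.4 [117.1 134.5 138.3] [38. 36. 35.]
plate 653 [-3.28416089e-03 -7.75020129e-03  9.98721501e+01] [ 602.79682569 -138.49146736   98.91238868]
[252. 202.] 167 [439.3  80.9] [59.8 49.6] 12.1 [50.9 55.2 57.9] [232. 226. 219.]
[258. 223.] 198 [448.  -43.7] [46.6 59. ] 83.0 [50.8 55.3 58. ] [232.5 226.  220. ]
turn [ 0.04 -0.02 17.2 ] shift after [-5.98 -2.68  1.07] shift with present axes [ 3.54 -5.52  1.05] t 33.77 gap 46.7
```

The hatch is level and seated, with its plate top at 98.9 mm. Now cover 1.

Call:
drive_tool(xyz=[[0.5,-0.8,0],[0.6,-0.92,0],[0.6,-0.95,0],[0.6,-0.95,0],[0.6,-0.95,0],[0.64,-0.95,0],[0,0,0],[0,0,0],[0,0,0],[0,0,0]], dr=[[0,0,0],[0,0,0],[0,0,0],[0,0,0],[0,0,0],[0,0,0],[0,0,1],[0,0,1],[0,0,1],[0,0,1]], gripper=-0.6)

```text
time_s: 35.02
eef_pos: [446.7, -36.8, 264.2]
tcp_rot: [[0.432, 0.902, -0.002], [0.902, -0.432, 0.001], [-0.0, -0.002, -1.0]]
force: [0.4, -0.2, 0.5]
finger_gap: 74.7
finger_force: 0.0
```

Call:
drive_tool(xyz=[[0,0,0],[0,0,0],[0,0,0.2],[0,0,0.2],[0,0,0.2],[0,0,0.2],[0,0,0.2],[0,0,0],[0,0,0],[0,0,0]], dr=[[0,0,1],[0,0,1],[0,0,1],[0,0,1],[0,0,1],[0,0,1],[0,0,1],[0,0,1],[0,0,1],[0,0,1]])

```text
time_s: 36.28
eef_pos: [446.7, -36.8, 234.1]
tcp_rot: [[0.992, 0.124, -0.002], [0.124, -0.992, 0.001], [-0.002, -0.001, -1.0]]
force: [0.2, 1.0, 0.4]
finger_gap: 74.5
finger_force: 0.0
```

Call:
drive_tool(xyz=[[0,0,0],[0,0,0],[0,0,0],[0,0,0],[0,0,0],[0,0,0]], dr=[[0,0,1],[0,0,1],[0,0,1],[0,0,0.2],[0,0,0],[0,0,0]])

```text
time_s: 37.02
eef_pos: [447.3, -37.0, 235.0]
tcp_rot: [[0.982, -0.19, -0.0], [-0.19, -0.982, 0.0], [-0.0, -0.0, -1.0]]
force: [0.7, -0.0, 0.0]
finger_gap: 74.4
finger_force: 0.0
```

```bash
python3 - <<'E'
from h import *
to(448.1,-37.3,43,-11)
s=r.sense();c=r.capture('wrist');cv2.imwrite('pics/w6.png',c['color']);np.save('pics/w6.npy',[s,c],allow_pickle=True)
E
```

```text
turn [-0.    0.    0.01] shift after [0.03 0.01 4.23] shift with present axes [0.03 0.01 4.23] t 37.02 gap 74.4
```

View pics/w6.png

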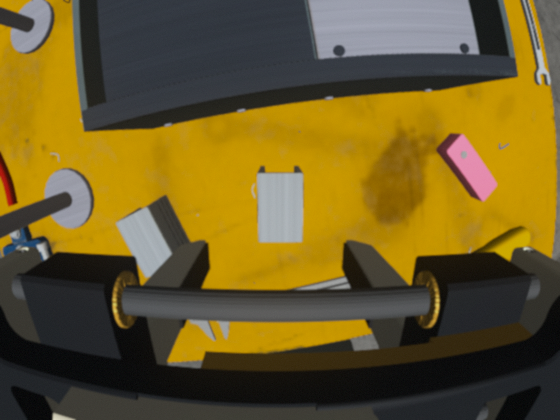

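The cover is centred and aligned at (281,207). I descend, grip and lift.

Call:
drive_tool(xyz=[[0,0,0.8],[0,0,0.8],[0,0,0.8],[0,0,0.8],[0,0,0.6],[0,0,0.33],[0,0,0],[0,0,0]], dr=[[0,0,0],[0,0,0],[0,0,0],[0,0,0],[0,0,0],[0,0,0],[0,0,0],[0,0,0]])

```text
time_s: 38.08
eef_pos: [447.9, -37.2, 111.9]
tcp_rot: [[0.982, -0.191, 0.001], [-0.191, -0.982, -0.0], [0.001, 0.0, -1.0]]
force: [0.4, 0.5, -0.2]
finger_gap: 74.4
finger_force: 0.0
```

Call:
drive_tool(xyz=[[0,0,0],[0,0,0],[0,0,0],[0,0,0],[0,0,0],[0,0,0]], dr=[[0,0,0],[0,0,0],[0,0,0],[0,0,0],[0,0,0],[0,0,0]], gripper=1, force=35)

```text
time_s: 38.83
eef_pos: [447.5, -37.3, 111.5]
tcp_rot: [[0.982, -0.191, 0.0], [-0.191, -0.982, -0.0], [0.0, 0.0, -1.0]]
force: [-1.4, -2.8, 2.4]
finger_gap: 37.4
finger_force: 35.0
```

Call:
drive_tool(xyz=[[0,0,-0.5],[0,0,-1],[0,0,-1],[0,0,-1],[0,0,-1],[0,0,-1],[0,0,-1],[0,0,-0.7],[0,0,0]], dr=[[0,0,0],[0,0,0],[0,0,0],[0,0,-1],[0,0,-1],[0,0,-0.5],[0,0,0],[0,0,0],[0,0,0]])

```text
time_s: 39.95
eef_pos: [447.9, -37.0, 328.3]
tcp_rot: [[0.998, 0.058, 0.003], [0.058, -0.998, -0.0], [0.003, 0.001, -1.0]]
force: [0.3, 0.0, -1.4]
finger_gap: 37.9
finger_force: 35.0
```

```bash
python3 - <<'E'
from h import *
to(640,205,260,3.4)
to(565,200,260,3.4)
E
```

```text
turn [ 0.01 -0.03 -0.01] shift after [ 6.87 -7.67  0.11] shift with present axes [ 6.86 -7.68  0.12] t 39.95 gap 37.9
turn [ 0.01 -0.03 -0.01] shift after [ 4.36 -7.65  0.11] shift with present axes [ 4.35 -7.66  0.12] t 39.95 gap 37.9
```

Call:
drive_tool(xyz=[[0.6,-0.6,0],[0.7,-0.8,0],[0.7,-0.8,0],[0.7,-0.8,0],[0.7,-0.8,0],[0.7,-0.8,0],[0.7,-0.8,0],[0.7,-0.8,0],[0.7,-0.8,0],[0.66,-0.68,0]], dr=[[0,0,0],[0,0,0],[0,0,0],[0,0,0],[0,0,0],[0,0,0],[0,0,0],[0,0,0],[0,0,0],[0,0,0]])

```text
time_s: 41.2
eef_pos: [639.6, 206.0, 324.7]
tcp_rot: [[0.998, 0.058, -0.004], [0.058, -0.998, -0.0], [-0.004, -0.0, -1.0]]
force: [-0.8, -0.4, -1.1]
finger_gap: 37.8
finger_force: 35.0
```

Call:
drive_tool(xyz=[[0,0,0],[0,0,0],[0,0,0]], dr=[[0,0,0],[0,0,0],[0,0,0]])

```text
time_s: 41.58
eef_pos: [639.0, 204.2, 326.9]
tcp_rot: [[0.998, 0.057, -0.001], [0.057, -0.998, -0.0], [-0.001, 0.0, -1.0]]
force: [-0.8, -0.7, -2.4]
finger_gap: 37.9
finger_force: 35.0
```

```bash
python3 - <<'E'
from h import *
to(640,205,260,3.4)
s=r.sense();c=r.capture('wrist');cv2.imwrite('pics/w7.png',c['color']);np.save('pics/w7.npy',[s,c],allow_pickle=True)
print(np.array(s['eef_pos']).round(1))
E
```

```text
turn [ 0.    0.01 -0.02] shift after [ 0.03 -0.03  0.06] shift with present axes [ 0.03 -0.03  0.06] t 41.58 gap 37.9
[639.  204.2 326.9]
```

View pics/w7.png

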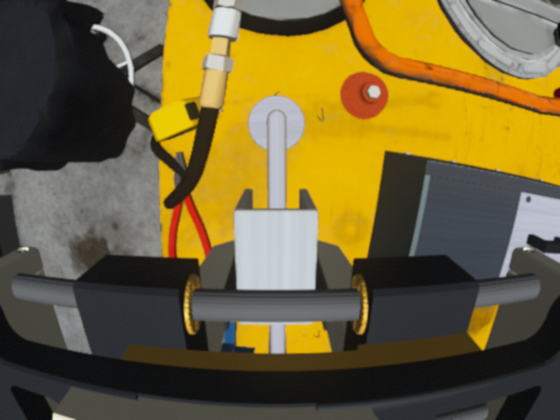

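The cover is held above the rail. The bar runs from (277,115) to (277,345), and the cover is centred on (277,230). I'll check by ray casting.

```bash
python3 - <<'E'
from h import *
s,c=np.load('pics/w7.npy',allow_pickle=True)
for px in [(276,112),(277,150),(277,190),(277,340)]: print(px,wray(s,c,px,172).round(1))
for row in (135,160,180,200): print(row,c["color"][row,262:294].astype(int).sum(1).tolist())
E
```

```text
(276, 112) [718.6 208.7 172. ]
(277, 150) [691.1 206.4 172. ]
(277, 190) [661.5 204.7 172. ]
(277, 340) [527.2 196.8 172. ]
135 [568, 568, 567, 561, 529, 461, 460, 516, 560, 582, 587, 587, 590, 592, 596, 596, 585, 581, 575, 581, 572, 540, 505, 464, 485, 539, 566, 565, 567, 568, 566, 570]
160 [417, 412, 410, 405, 405, 396, 431, 503, 559, 585, 586, 588, 588, 589, 590, 596, 589, 584, 576, 580, 570, 554, 505, 436, 410, 407, 410, 407, 416, 413, 418, 418]
180 [413, 407, 413, 411, 398, 386, 421, 490, 550, 579, 589, 591, 589, 589, 593, 591, 586, 582, 580, 579, 575, 553, 507, 439, 406, 412, 416, 409, 409, 411, 412, 410]
200 [409, 412, 413, 412, 412, 391, 413, 478, 539, 580, 586, 589, 588, 595, 593, 593, 586, 582, 583, 577, 572, 556, 509, 436, 398, 409, 410, 411, 409, 410, 411, 410]
```

Call:
drive_tool(xyz=[[0.2,0.02,0],[0,0,0.5],[0,0,0.5],[0,0,0.5],[0,0,0.5],[0,0,0.4],[0,0,0.3],[0,0,0.1],[0,0,0],[0,0,0]], dr=[[0,0,0],[0,0,0],[0,0,0],[0,0,0],[0,0,0],[0,0,0],[0,0,0],[0,0,0],[0,0,0],[0,0,0]])

```text
time_s: 42.88
eef_pos: [645.9, 204.7, 244.0]
tcp_rot: [[0.998, 0.058, 0.001], [0.058, -0.998, 0.0], [0.001, -0.0, -1.0]]
force: [-0.9, 0.2, -2.0]
finger_gap: 37.6
finger_force: 35.0
```

Call:
drive_tool(xyz=[[0,0,0.05],[0,0,0.05],[0,0,0]], dr=[[0,0,0],[0,0,0],[0,0,0]])

```text
time_s: 43.25
eef_pos: [645.5, 204.6, 240.2]
tcp_rot: [[0.998, 0.058, -0.0], [0.058, -0.998, -0.0], [-0.0, 0.0, -1.0]]
force: [0.1, 0.1, -0.6]
finger_gap: 38.1
finger_force: 35.0
```

Call:
drive_tool(xyz=[[0,0,0.05],[0,0,0]], dr=[[0,0,0],[0,0,0]])

```text
time_s: 43.5
eef_pos: [645.5, 204.6, 238.6]
tcp_rot: [[0.998, 0.058, -0.0], [0.058, -0.998, -0.0], [-0.0, 0.0, -1.0]]
force: [0.0, 0.3, -1.7]
finger_gap: 38.0
finger_force: 35.0
```

Call:
drive_tool(xyz=[[0,0,0],[0,0,0],[0,0,0],[0,0,0],[0,0,-0.3],[0,0,-0.8],[0,0,-1],[0,0,-1],[0,0,0],[0,0,0]], dr=[[0,0,0],[0,0,0],[0,0,0],[0,0,0],[0,0,0],[0,0,0],[0,0,0],[0,0,0],[0,0,0],[0,0,0]], gripper=-0.4)

```text
time_s: 44.75
eef_pos: [645.3, 204.6, 331.2]
tcp_rot: [[0.998, 0.058, -0.001], [0.058, -0.998, -0.0], [-0.001, 0.0, -1.0]]
force: [-1.5, -0.1, -1.1]
finger_gap: 65.1
finger_force: 0.0
```

```bash
python3 - <<'E'
from m import *
c=r.capture("side")
for b in blobs(c,120,195,(605,690),(170,240)): print(*b)
for b in blobs(c,48,64,(250,480),(-300,250)): print(*b)
c=r.capture("top")
for b in blobs(c,48,64,(400,480),(40,150)): print(*b)
to(439.1,88.5,170,12.4)
E
```

```text
[317. 152.] 454 [647.2 199.3] [84.3 50.6] 1.7 [135.6 163.9 183.2] [123. 124. 121.]
[253. 202.] 166 [439.   81.3] [59.9 44.1] 18.1 [50.4 55.2 58.2] [231. 224. 218.]
[237. 242.] 221 [439.1  88.6] [59.8 38.3] 12.6 [52.  55.6 60. ] [146. 145. 142.]
turn [ 0.    0.03 -1.59] shift after [-7.54  2.3   3.17] shift with present axes [-7.07  3.46  3.19] t 44.85 gap 64.9
```

The first cover hangs with its top at about 183 mm. Now cover 0.

Call:
drive_tool(xyz=[[-0.77,0.3,0],[-0.9,0.4,0],[-0.9,0.46,0],[-0.9,0.46,0],[-0.9,0.46,0],[-0.9,0.46,0],[-0.9,0.46,0],[-0.9,0.46,0],[0,0,0.8],[0,0,0.8]], dr=[[0,0,0],[0,0,0],[0,0,0],[0,0,0],[0,0,0],[0,0,0],[0,0,0],[0,0,0],[0,0,-0.8],[0,0,-0.8]], gripper=-0.6)

```text
time_s: 46.1
eef_pos: [439.2, 88.5, 282.8]
tcp_rot: [[0.976, 0.218, -0.0], [0.218, -0.976, 0.0], [-0.0, -0.0, -1.0]]
force: [0.0, -0.3, -0.1]
finger_gap: 74.3
finger_force: 0.0
```

Call:
drive_tool(xyz=[[0,0,0.8],[0,0,0.8],[0,0,0],[0,0,0],[0,0,0]], dr=[[0,0,0],[0,0,0],[0,0,0],[0,0,0],[0,0,0]])

```text
time_s: 46.72
eef_pos: [440.4, 88.7, 236.8]
tcp_rot: [[0.976, 0.216, 0.002], [0.216, -0.976, -0.0], [0.002, 0.0, -1.0]]
force: [-0.4, 0.7, 0.0]
finger_gap: 74.6
finger_force: 0.0
```

```bash
python3 - <<'E'
from h import *
to(439.1,88.5,46,12.4)
s=r.sense();c=r.capture('wrist');cv2.imwrite('pics/w8.png',c['color'])
E
```

```text
turn [ 0.   -0.02  0.01] shift after [-0.04 -0.    4.19] shift with present axes [-0.05 -0.    4.19] t 46.73 gap 74.6
```

View pics/w8.png

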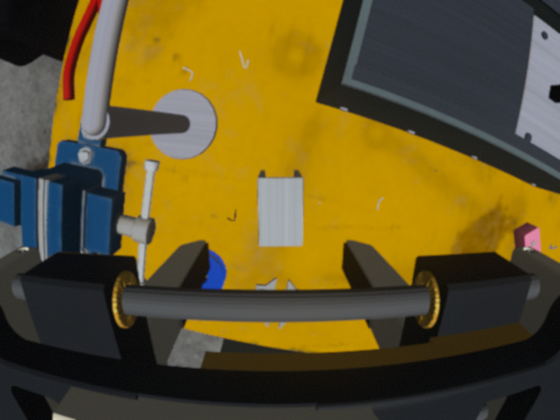

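The cover is centred at (281,212) and aligned, and the vice is clear of the gripper.

Call:
drive_tool(xyz=[[0,0,0.8],[0,0,0.8],[0,0,0.8],[0,0,0.8],[0,0,0.6],[0,0,0.38],[0,0,0],[0,0,0]], dr=[[0,0,0],[0,0,0],[0,0,0],[0,0,0],[0,0,0],[0,0,0],[0,0,0],[0,0,0]])

```text
time_s: 47.78
eef_pos: [440.4, 88.7, 111.1]
tcp_rot: [[0.976, 0.216, 0.001], [0.216, -0.976, -0.0], [0.001, 0.0, -1.0]]
force: [-0.3, -0.2, -0.0]
finger_gap: 74.4
finger_force: 0.0
```

Call:
drive_tool(xyz=[[0,0,0],[0,0,0],[0,0,0],[0,0,0],[0,0,0],[0,0,0]], dr=[[0,0,0],[0,0,0],[0,0,0],[0,0,0],[0,0,0],[0,0,0]], gripper=1, force=35)

```text
time_s: 48.52
eef_pos: [440.1, 88.5, 110.6]
tcp_rot: [[0.976, 0.216, 0.0], [0.216, -0.976, -0.0], [0.0, 0.0, -1.0]]
force: [-0.2, -2.5, 2.5]
finger_gap: 37.8
finger_force: 35.0
```

Call:
drive_tool(xyz=[[0,0,-0.5],[0,0,-1],[0,0,-1],[0,0,-1],[0,0,-1],[0,0,-1],[0,0,-1],[0,0,-0.7],[0,0,0],[0,0,0]], dr=[[0,0,0],[0,0,0],[0,0,0],[0,0,0.8],[0,0,0.8],[0,0,0],[0,0,0],[0,0,0],[0,0,0],[0,0,0]])

```text
time_s: 49.78
eef_pos: [439.2, 88.9, 325.2]
tcp_rot: [[0.998, 0.058, -0.002], [0.058, -0.998, 0.0], [-0.002, -0.0, -1.0]]
force: [-0.0, -0.2, -1.0]
finger_gap: 38.0
finger_force: 35.0
```

```bash
python3 - <<'E'
from h import *
to(566,199.2,260,3.4)
E
```

```text
turn [-0.    0.02 -0.02] shift after [ 4.44 -3.42  0.01] shift with present axes [ 4.43 -3.43 -0.  ] t 49.77 gap 38.0
```

Call:
drive_tool(xyz=[[0.6,-0.4,0],[0.8,-0.6,0],[0.8,-0.6,0],[0.8,-0.6,0],[0.8,-0.6,0],[0.6,-0.63,0],[0,0,0],[0,0,0],[0,0,0]], dr=[[0,0,0],[0,0,0],[0,0,0],[0,0,0],[0,0,0],[0,0,0],[0,0,0],[0,0,0],[0,0,0]])

```text
time_s: 50.9
eef_pos: [565.0, 198.4, 326.2]
tcp_rot: [[0.998, 0.057, -0.001], [0.057, -0.998, -0.0], [-0.001, 0.0, -1.0]]
force: [-0.1, 0.4, -1.1]
finger_gap: 37.9
finger_force: 35.0
```

```bash
python3 - <<'E'
from h import *
to(566,199.2,173,3.4)
s=r.sense();c=r.capture('wrist');cv2.imwrite('pics/w9.png',c['color'])
E
```

```text
turn [ 0.    0.01 -0.02] shift after [ 0.03 -0.02  2.94] shift with present axes [ 0.04 -0.02  2.94] t 50.9 gap 37.9
```

View pics/w9.png

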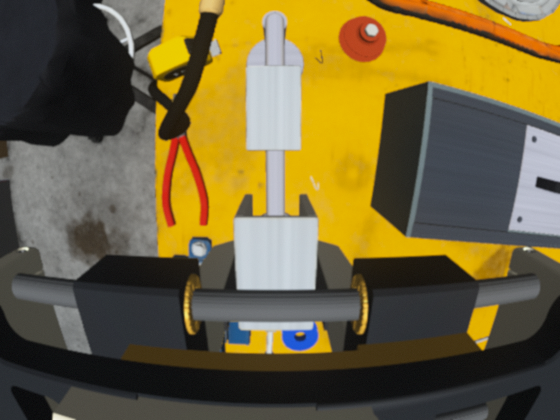

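The first cover hangs level and astride the bar at (273,107). The held cover is centred over the bar at (277,270) and clear of the first one, so I lower it.

Call:
drive_tool(xyz=[[0,-0.02,0.3],[0,0,0.5],[0,0,0.5],[0,0,0.5],[0,0,0.4],[0,0,0.3],[0,0,0.3],[0,0,0.1],[0,0,0],[0,0,0]], dr=[[0,0,0],[0,0,0],[0,0,0],[0,0,0],[0,0,0],[0,0,0],[0,0,0],[0,0,0],[0,0,0],[0,0,0]])

```text
time_s: 52.2
eef_pos: [565.9, 199.7, 240.0]
tcp_rot: [[0.998, 0.058, 0.001], [0.058, -0.998, 0.0], [0.001, -0.0, -1.0]]
force: [0.3, -0.8, -2.0]
finger_gap: 37.8
finger_force: 35.0
```

Call:
drive_tool(xyz=[[0,0,0.03],[0,0,0]], dr=[[0,0,0],[0,0,0]])

```text
time_s: 52.45
eef_pos: [565.7, 199.7, 238.7]
tcp_rot: [[0.998, 0.058, 0.0], [0.058, -0.998, 0.0], [0.0, -0.0, -1.0]]
force: [-0.2, -0.7, -1.3]
finger_gap: 37.8
finger_force: 35.0
```

Call:
drive_tool(xyz=[[0,0,0],[0,0,0],[0,0,0],[0,0,0],[0,0,-0.3],[0,0,-0.8],[0,0,-1],[0,0,-1],[0,0,-1],[0,0,0]], dr=[[0,0,0],[0,0,0],[0,0,0],[0,0,0],[0,0,0],[0,0,0],[0,0,0],[0,0,0],[0,0,0],[0,0,0]], gripper=-0.4)

```text
time_s: 53.7
eef_pos: [566.6, 199.9, 365.0]
tcp_rot: [[0.998, 0.058, 0.006], [0.058, -0.998, 0.001], [0.006, -0.001, -1.0]]
force: [0.5, 0.3, -0.4]
finger_gap: 65.6
finger_force: 0.0
```

Call:
drive_tool(xyz=[[-0.8,0.3,0],[-0.8,0.5,0],[-0.8,0.5,0],[-0.8,0.5,0],[-0.8,0.5,0],[-0.8,0.5,0],[0,0.5,0],[0,0.5,0],[0,0,0],[0,0,0]], dr=[[0,0,0],[0,0,0],[0,0,0],[0,0,0],[0,0,0],[0,0,0],[0,0,0],[0,0,0],[0,0,0],[0,0,0]])

```text
time_s: 54.95
eef_pos: [429.0, 77.5, 361.3]
tcp_rot: [[0.998, 0.057, -0.0], [0.057, -0.998, 0.0], [-0.0, -0.0, -1.0]]
force: [0.1, -0.9, -1.0]
finger_gap: 65.4
finger_force: 0.0
```

```bash
python3 - <<'E'
from m import *
c=r.capture("side"); cv2.imwrite("pics/s10.png",cv2.resize(c["color"][120:330,180:460],None,fx=2.8,fy=2.8,interpolation=cv2.INTER_CUBIC)[:590])
c=r.capture("top")
for b in blobs(c,120,195,(520,690),(170,240)): print(*b)
for b in blobs(c,178,195,(520,690),(170,240)): print("cov",*b)
for b in blobs(c,15,35,(380,480),(-420,-80)): print(*b)
for b in blobs(c,128,145,(550,660),(-220,-80),mask=c["color"].max(2)<90): print("bar",*b)
E
```

```text
[198. 174.] 470 [631.4 206.9] [117.5  41.5] 3.7 [157.7 181.  185.8] [139. 139. 138.]
cov [196. 168.] 241 [647.9 208.8] [63.6 37.6] 2.6 [179.8 183.  186.4] [146. 144. 141.]
cov [197. 188.] 69 [583.9 204.3] [21.6 39. ] 2.4 [179.9 182.7 186.3] [140. 139. 138.]
[338. 244.] 201 [ 444.7 -241. ] [74.1 28.5] 35.7 [19.7 23.  27.4] [141. 127. 173.]
bar [313. 187.] 95 [ 606.9 -149.5] [65.7 14.7] 89.0 [131.4 135.4 138.9] [56. 54. 54.]
```

View pics/s10.png

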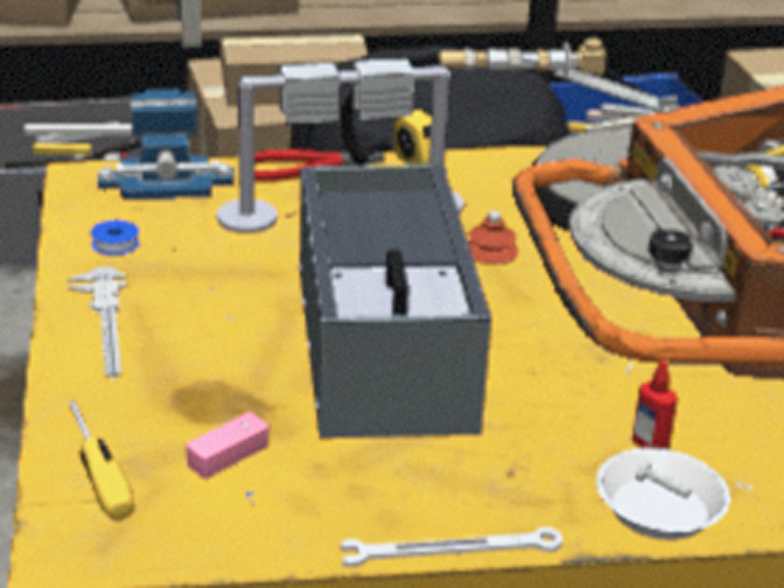

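The side crop shows both covers astride the bar at (312,92) and (385,88), and the hatch flush at (398,285). No black blocks are left on the table, and the bystanders have not moved. I hand the job in.

```bash
python3 -c "
from rig import r
print(r.finish_job())"
```

```text
the job is handed in; nothing more can be done
None
```

I handed the job in at about 55 s: both black blocks are in the well, the hatch is flush in its recess and both covers hang on the rail. The spanner, screwdriver and tape measure were left alone, and the hand-in returned no verdict.

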